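# Find the rocking lid on the spring sample box and press it home

### The job

One of the three push-in lids on the spring sample box is not properly home and rocks under a finger. Press each lid in turn, the left one first, then the middle, then the right, to feel which it is; then press that lid fully home, flush on the box like the others, and finish with the fingertip still pressing on it, so that it is clear which one it was. Only press: do not lift any lid, and leave the springs, weight and caliper where they are.

Things in the scene. Friction and masses are not known exactly. Their poses are not given: they have to be found in the camera images.
- box: aluminium spring sample box, fixed, 100 (x) by 310 (y) by 50 mm high. Origin: centre of underside; +y = left as the robot sees it. 60 mm square pockets at y = +100, 0, -100, rim at z = 50. Under each lid's middle a hidden push-fit post, 18 across; one still up goes down, and stays down, when its lid is pressed in the middle with 9-10 N (15 N is ample).
- lid_left: grey push-in lid of the left pocket: 80x80x5 flange over a 58x58x12 plug, low boss 24 across in mid-top (mm); all alike, 60 g. Origin: centre of plug underside, z up; flange top 17, boss top 19 above it. Home: flange on the rim, origin 38 above the box's underside, stays level. Not home: 3-4 higher; pressed lightly near a flange edge it rocks, that edge dipping 5-9 degrees
- lid_middle: grey push-in lid of the middle pocket: 80x80x5 flange over a 58x58x12 plug, low boss 24 across in mid-top (mm); all alike, 60 g. Origin: centre of plug underside, z up; flange top 17, boss top 19 above it. Home: flange on the rim, origin 38 above the box's underside, stays level. Not home: 3-4 higher; pressed lightly near a flange edge it rocks, that edge dipping 5-9 degrees
- lid_right: grey push-in lid of the right pocket: 80x80x5 flange over a 58x58x12 plug, low boss 24 across in mid-top (mm); all alike, 60 g. Origin: centre of plug underside, z up; flange top 17, boss top 19 above it. Home: flange on the rim, origin 38 above the box's underside, stays level. Not home: 3-4 higher; pressed lightly near a flange edge it rocks, that edge dipping 5-9 degrees
- spring_tall: bystander: steel compression spring standing upright, 31 mm across, 50 mm tall; origin: centre of its underside
- spring_short: bystander: steel compression spring standing upright, 38 mm across, 35 mm tall; origin: centre of its underside
- weight: bystander: brass calibration weight with a knob on top, 40 mm across, 55 mm tall; origin: centre of its underside
- caliper: bystander: dial caliper lying flat, 170 mm long along its x, jaws to its +y 50 mm long, 17 mm high; origin: under the middle of its beam
Mind the look-alikes: they are no part of the job. Leave any purple look-alike of the lid_left alone. What is shaped like the lid_right but yellow is not meant.

How it is judged:
On the way, in this order (a step that is already met when the one before it is completed fails the run):
1. the left lid is pressed (over 1 N) (contact force between the fingers and lid_left above 1 N), for 0.05 s.
2. the middle lid is pressed (over 1 N) (contact force between the fingers and lid_middle above 1 N), for 0.05 s.
3. the right lid is pressed (over 1 N) (contact force between the fingers and lid_right above 1 N), for 0.05 s.
At the end, for the whole second after the job is handed in: All three lids are fully home (origin less than 39.2 mm above the box's underside, tilted less than 2 degrees), and the fingers still press with more than 2 N on the lid that was loose (the one that has gone down more than 2.2 mm since the start) (z of each of lid_left, lid_middle, lid_right in the frame of box below 0.0392 m and angle between each of lid_left, lid_middle, lid_right's own z axis and vertical below 0.035 rad and ((contact force between the fingers and lid_left above 2 N and distance of lid_left from where it was at the start of the episode above 0.0022 m) or (contact force between the fingers and lid_middle above 2 N and distance of lid_middle from where it was at the start of the episode above 0.0022 m) or (contact force between the fingers and lid_right above 2 N and distance of lid_right from where it was at the start of the episode above 0.0022 m))); the arm keeps its last pose, push and grip.
It fails at once if a lid is lifted out (origin over 10 mm above its home height) (z of any of lid_left, lid_middle, lid_right in the frame of box above 0.048 m).
It fails at once if a bystander is moved more than 20 mm (distance of any of spring_tall, spring_short, weight, caliper from where it was at the start of the episode above 0.02 m).
It also fails if it takes over 45 s, if anything falls off the work surface, if the arm or the gripper's body presses on something with over 40 N, if the wrist force passes 120 N, or if a joint passes its speed limit or range.

### The arm

A 7-joint arm with a two-finger parallel gripper is mounted at the origin on the work surface. World frame = base frame: x ahead of the robot, y to its left, z up, the work surface at z = 0. Lengths are in m, angles in rad, forces in N, time in s.
With the tool pointing down it reaches from about 0.4 to 0.875 m from the base axis. Payload 19.3 kg.
Tool frame: the origin (TCP) lies at the very end of the fingers, on their centre line; the grasp point (between the pads) lies 19 mm behind it; z points along the fingers, x is the direction in which the jaws open and shut, and the axes are right-handed (so a half turn about z gives the same grasp; the last joint's range is limited). The gripper opens to 85 mm and grips with 20 to 120 N. Pads are 22 mm wide; open, the fingers measure 114 mm over their backs; the gripper's body (76 mm by 85 mm) begins 54 mm behind the grasp point. The pads swing forward as they close: fully open they stand 13 mm farther back than shut.
Start: joints at [1.181, 0.521, -0.036, 1.599, 0.021, 1.021, -0.113], TCP at [0.196, -0.593, 0.231] pointing down, gripper open.
Joint ranges: [-2.91, 2.91], [-0.3, 2.13], [-1.5, 1.42], [0.17, 2.43], [-1.26, 4.41], [0.16, 1.93], [-2.52, 2.52]. Speed limits (rad/s): [1.89, 1.89, 2.39, 2.39, 3.01, 3.01, 3.01].

### API

Orientations are given as [roll, pitch, yaw] about the fixed x, y, z axes, in that order (R = Rz(yaw) Ry(pitch) Rx(roll)).
In Python, from workcell import bot gives the robot as it stands.
- The arm moves only by the tool jog_arm, never from a script. Its argument "increments" is a list of rows, each an object of numbers: "wx", "wy", "wz": the turn, a rotation vector about the tool's x, y, z in degrees; "x", "y", "z": the shift along the tool's x, y, z in cm; "claw": the opening in per cent of the stroke, from 0 (shut) to 100 (fully open). A call has 1 to 10 rows; each row is the pose to reach, as a shift and turn from the pose measured when the call began, along the tool's axes at that moment; what a row does not reach only later rows make up. A row lasts 1/8 s, in which the tool goes at most 62.5 mm and 10.7 degrees, less where a joint would pass 70% of its speed; a pose out of reach is approached as far as the arm can. A call with a gripper value outside its range is refused whole. The fingers move at their own pace and stop on an object; "squeeze" is the grip in N (left out, the last holds). Time passes only in rows, so rows that repeat a pose let the fingers close. It gives the time, the measured TCP pose, the force and the opening at its end, in the units of the state.
- bot.observe(): the state, without advancing time (a new reading comes with each control period).
- bot.grab_frame(name): name is "scene" or "top" or "wrist"; returns a dict with "pixels" (384x512x3 uint8, red, green, blue), "fov_y" (degrees; the focal length in pixels is half the picture's height over the tangent of half this angle, whatever the lens; pixels are square), "cx", "cy" (the principal point, pixels), "origin" and "orientation" of the camera in the world. Camera axes: x right, y down, z forward; pixel columns grow to the right and rows downward; lengths in m; the calibration is good to about 2 mm. The wrist camera is an equidistant fisheye: a pixel r from the principal point sees the ray r / f radians off the axis. A picture is of the moment at which its call begins. There is no depth.
- bot.job_done(): hands the job in, once; it reports no verdict.
The state is a dict: "clock": time; "qpos": joint angles; "qd": joint speeds; "joint_efforts": joint torques, N m; "position": TCP position; "tool_rot": TCP orientation; "force": force on the tool from outside, world axes, zero at the start; "moment": the same for the moment, N m; "grip_width": finger opening in m.
Only numpy, scipy, OpenCV 4.12 (cv2) and the standard library are available. Lean on these libraries where they do the work, as an engineer would, in place of code of your own. Each camera call takes 0.05 s, during which the arm holds its last target.

## Working session

There is one attempt and no reset: what is moved stays moved. The work goes in short steps, Python scripts to look and compute and a tool call to move; the robot and the scene stay as the last step left them, time stands still between calls to the robot, and variables do not carry over. Pictures are saved under pics/ and viewed, and the job is handed in when it is done.

Besides the shell and the picture viewer there is one more tool, called after "Call:" as name(argument=value, ...), one argument or row to a line, values as JSON. jog_arm: Moves the arm, as the interface text tells. Its arguments: {"type":"object","properties":{"increments":{"type":"array","items":{"type":"object","properties":{"wx":{"type":"number"},"wy":{"type":"number"},"wz":{"type":"number"},"x":{"type":"number"},"y":{"type":"number"},"z":{"type":"number"},"claw":{"type":"number"}}}},"squeeze":{"type":"number"}},"required":["increments"]}

```bash
mkdir -p pics; ls
cat > h.py <<'E'
import numpy as np,cv2
from scipy.spatial.transform import Rotation as R
from workcell import bot
def rot(o):
    o=np.array(o); return o if o.shape==(3,3) else R.from_euler('xyz',o).as_matrix()
def ray(f,u,v):
    fl=f["pixels"].shape[0]/2/np.tan(np.radians(f["fov_y"]/2))
    d=np.array([(u-f["cx"])/fl,(v-f["cy"])/fl,1.]); return rot(f["orientation"])@d
def onz(f,u,v,z):
    d=ray(f,u,v); o=np.array(f["origin"]); return o+d*(z-o[2])/d[2]
def save(f,n): cv2.imwrite("pics/"+n,f["pixels"][:,:,::-1])
E
python3 - <<'E'
from h import *
for n in("scene","top"):
    f=bot.grab_frame(n); save(f,n+"1.png"); np.save(n+"1.npy",f,allow_pickle=True)
    print(n,f["fov_y"],f["cx"],f["cy"],f["origin"],f["orientation"])
print(bot.observe())
E
```

```text
pics
scene 45.83873290564367 254.6247198782986 190.3168885892028 [ 1.22053083 -0.08118871  0.81818776] [-2.38485753  0.0153953   1.42790481]
top 48.68692896099738 258.7464098751869 185.17542711623875 [ 0.43215285 -0.00203835  0.88607469] [-3.03167078  0.04403866 -1.58902661]
{'clock': 0.1, 'qpos': array([ 1.18081737,  0.52192428, -0.0363262 ,  1.59990955,  0.02120489,
        1.02108818, -0.11281091]), 'qd': array([ 9.46283398e-04, -2.50133559e-03, -9.73462904e-05, -1.45456892e-03,
       -3.22227841e-04, -1.41250433e-03, -1.56026091e-04]), 'joint_efforts': array([ 3.33240547e-03, -9.28508663e+01,  1.98366389e+00, -3.70537984e+01,
        1.80516473e-02,  5.36020394e-03,  8.41111364e-05]), 'position': array([ 0.19635462, -0.59306509,  0.23081691]), 'tool_rot': array([ 3.14152351e+00,  9.41727772e-04, -1.25103856e+00]), 'force': array([ 0.28123529, -0.49702676, -0.13940834]), 'moment': array([-0.03652819,  0.01090067, -0.0079533 ]), 'grip_width': 0.08511721665216329}
```

View pics/scene1.png

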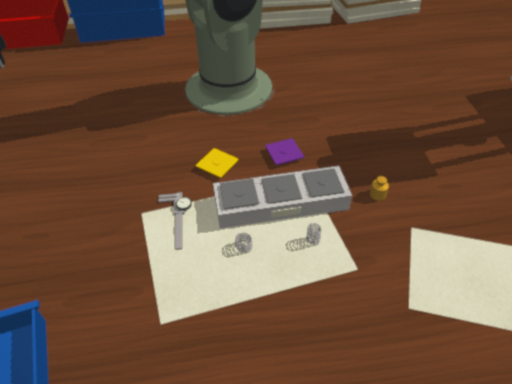

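View pics/top1.png

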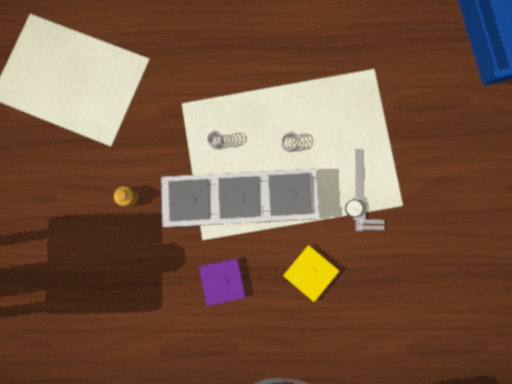

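The box is grey, with its left lid near (191,200), the middle one near (239,197) and the right one near (291,195) in the top view. The purple and yellow decoys lie nearer the robot. The caliper is off the box's right end and the weight off its left end.

Run:
```python
from h import *
f=np.load("top1.npy",allow_pickle=True).item(); p=f["pixels"]
hsv=cv2.cvtColor(p,cv2.COLOR_RGB2HSV)
g=((hsv[...,1]<40)&(hsv[...,2]>50)&(hsv[...,2]<125)).astype(np.uint8)
g[:, :150]=0; g[:,330:]=0; g[:160]=0; g[235:]=0
g=cv2.morphologyEx(g,cv2.MORPH_OPEN,np.ones((3,3)))
n,l,s,c=cv2.connectedComponentsWithStats(g)
for i in range(1,n):
  if s[i,4]>300:
    rc=cv2.minAreaRect(np.argwhere(l==i)[:,::-1].astype(np.float32))
    b=np.array([onz(f,*q,0.055) for q in cv2.boxPoints(rc)])
    print(s[i],rc,onz(f,*rc[0],0.055).round(4)); 
    print(np.linalg.norm(np.diff(b,axis=0),axis=1).round(4), b[:,:2].round(3).tolist())
v=cv2.resize(p[150:250,140:400],None,fx=3,fy=3,interpolation=cv2.INTER_CUBIC);cv2.imwrite("pics/topz.png",v[:,:,::-1])
f=np.load("scene1.npy",allow_pickle=True).item()
v=cv2.resize(f["pixels"][160:230,200:360],None,fx=5,fy=5,interpolation=cv2.INTER_CUBIC);cv2.imwrite("pics/scz.png",v[:,:,::-1])
```

```text
[ 270  174   41   40 1440] ((290.1989440917969, 193.73147583007812), (37.59580993652344, 39.449928283691406), 86.72950744628906) [ 0.5063 -0.0285  0.055 ]
[0.0776 0.0739 0.0768] [[0.542, 0.011], [0.545, -0.066], [0.471, -0.068], [0.468, 0.009]]
[ 220  178   40   39 1445] ((239.44711303710938, 196.73138427734375), (37.467491149902344, 38.882930755615234), 87.61405944824219) [0.5026 0.0714 0.055 ]
[0.0772 0.0739 0.0764] [[0.539, 0.111], [0.54, 0.034], [0.467, 0.032], [0.465, 0.109]]
[ 170  181   40   39 1450] ((189.27728271484375, 199.6551055908203), (37.634010314941406, 38.9661865234375), 87.61405944824219) [0.499 0.171 0.055]
[0.0781 0.0746 0.0773] [[0.536, 0.212], [0.537, 0.134], [0.463, 0.131], [0.461, 0.208]]
```

View pics/topz.png

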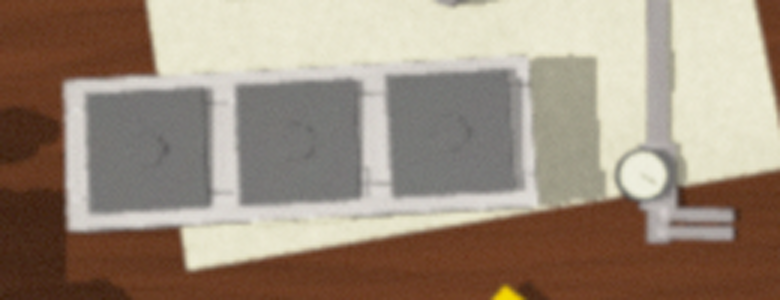

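View pics/scz.png

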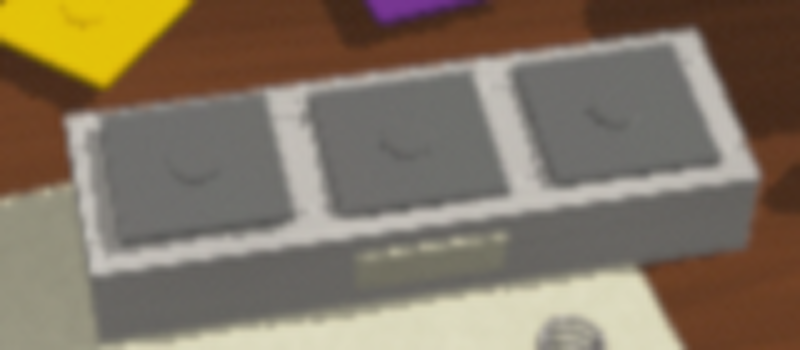

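```bash
cat >> h.py <<'E'
def inc(p,yaw=None):
    s=bot.observe(); M=rot(s["tool_rot"]); d=M.T@(np.array(p)-s["position"])*100
    w=np.zeros(3)
    if yaw is not None: w=np.degrees(R.from_matrix(M.T@rot([np.pi,0,yaw])).as_rotvec())
    return d.round(2),w.round(1)
E
python3 - <<'E'
from h import *
for p in[(0.36,-0.45,.22),(.45,-.3,.2),(.5,-.1,.17),(.51,.05,.15),(.499,.171,.13)]: print(inc(p,-1.534))
E
```

```text
(array([ -8.44, -20.03,   1.09]), array([ 0. ,  0.1, 16.2]))
(array([-19.85, -33.29,   3.1 ]), array([ 0. ,  0.1, 16.2]))
(array([-37.26, -44.32,   6.11]), array([ 0. ,  0.1, 16.2]))
(array([-51.18, -49.99,   8.13]), array([ 0. ,  0.1, 16.2]))
(array([-63.01, -52.75,  10.14]), array([ 0. ,  0.1, 16.2]))
```

Call:
jog_arm(
  increments=[
    {"x": -2.1, "y": -5, "z": 0.3, "wz": 4, "claw": 0},
    {"x": -4.2, "y": -10, "z": 0.5, "wz": 8, "claw": 0},
    {"x": -6.3, "y": -15, "z": 0.8, "wz": 12, "claw": 0},
    {"x": -8.4, "y": -20, "z": 1.1, "wz": 16, "claw": 0},
    {"x": -12, "y": -24.5, "z": 1.8, "wz": 16, "claw": 0},
    {"x": -16, "y": -29, "z": 2.5, "wz": 16, "claw": 0},
    {"x": -20, "y": -33, "z": 3, "wz": 16, "claw": 0},
    {"x": -24.5, "y": -36, "z": 4, "wz": 16, "claw": 0},
    {"x": -29, "y": -39, "z": 5, "wz": 16, "claw": 0},
    {"x": -33, "y": -41.5, "z": 5.5, "wz": 16, "claw": 0},
  ],
)

```text
schema error: expected keys wx, wy, wz, x, y, z, claw
```

Run:
```python
from h import *
s=bot.observe();print(s["clock"],s["position"],s["tool_rot"],s["force"],s["grip_width"],s["qpos"])
# edge press point: 28 mm toward robot (-x of box) from left lid middle
yb=np.arctan2(.0073,.1995); X=np.array([np.cos(yb),np.sin(yb),0]);print(yb)
for p in[(.499,.171,.13),np.array([.499,.171,.09])+.028*X, np.array([.499,.171,.09])-.028*X]: print(inc(p,-1.534))
```

```text
0.1 [ 0.19635462 -0.59306509  0.23081691] [ 3.14152351e+00  9.41727772e-04 -1.25103856e+00] [ 0.28123529 -0.49702676 -0.13940834] 0.08511721665216329 [ 1.18081737  0.52192428 -0.0363262   1.59990955  0.02120489  1.02108818
 -0.11281091]
0.03657516058422484
(array([-63.01, -52.75,  10.14]), array([ 0. ,  0.1, 16.2]))
(array([-62.22, -55.44,  14.14]), array([ 0. ,  0.1, 16.2]))
(array([-63.79, -50.06,  14.14]), array([ 0. ,  0.1, 16.2]))
```

All keys are required.

Call:
jog_arm(
  increments=[
    {"wx": 0, "wy": 0, "wz": 4, "x": -2.1, "y": -5, "z": 0.3, "claw": 0},
    {"wx": 0, "wy": 0, "wz": 8, "x": -4.2, "y": -10, "z": 0.5, "claw": 0},
    {"wx": 0, "wy": 0, "wz": 12, "x": -6.3, "y": -15, "z": 0.8, "claw": 0},
    {"wx": 0, "wy": 0, "wz": 16, "x": -8.4, "y": -20, "z": 1.1, "claw": 0},
    {"wx": 0, "wy": 0, "wz": 16, "x": -12, "y": -24.5, "z": 1.8, "claw": 0},
    {"wx": 0, "wy": 0, "wz": 16, "x": -16, "y": -29, "z": 2.5, "claw": 0},
    {"wx": 0, "wy": 0, "wz": 16, "x": -20, "y": -33, "z": 3, "claw": 0},
    {"wx": 0, "wy": 0, "wz": 16, "x": -24.5, "y": -36, "z": 4, "claw": 0},
    {"wx": 0, "wy": 0, "wz": 16, "x": -29, "y": -39, "z": 5, "claw": 0},
    {"wx": 0, "wy": 0, "wz": 16, "x": -33, "y": -41.5, "z": 5.5, "claw": 0},
  ],
)

```text
clock: 1.35
position: [0.4866, -0.1472, 0.1755]
tool_rot: [3.141, 0.001, -1.53]
force: [1.1, 0.0, 0.4]
grip_width: -0.0002
```

Run:
```python
from h import *
s=bot.observe();print(s["clock"],s["position"],s["tool_rot"],s["force"],s["grip_width"],s["qpos"])
yb=.0366; X=np.array([np.cos(yb),np.sin(yb),0])
for p in[(.499,.171,.13),np.array([.499,.171,.09])+.028*X, np.array([.499,.171,.09])-.028*X]: print(inc(p,-1.534))
```

```text
1.35 [ 0.48660943 -0.14718691  0.17550922] [ 3.14054020e+00  1.28976912e-03 -1.52953481e+00] [1.10488992 0.00318786 0.381978  ] -0.00016989189783336972 [ 0.24451744  0.41357231 -0.08650685  1.9554287   0.04810578  0.77584253
 -1.39865883]
(array([-31.73,  -2.56,   4.59]), array([0.1, 0.1, 0.3]))
(array([-31.72,  -5.36,   8.59]), array([0.1, 0.1, 0.3]))
(array([-31.74,   0.24,   8.59]), array([0.1, 0.1, 0.3]))
```

Call:
jog_arm(
  increments=[
    {"wx": 0, "wy": 0, "wz": 0, "x": -6, "y": 0, "z": 0.5, "claw": 0},
    {"wx": 0, "wy": 0, "wz": 0, "x": -12, "y": 0, "z": 1, "claw": 0},
    {"wx": 0, "wy": 0, "wz": 0, "x": -18, "y": 0, "z": 2, "claw": 0},
    {"wx": 0, "wy": 0, "wz": 0, "x": -24, "y": 0, "z": 4, "claw": 0},
    {"wx": 0, "wy": 0, "wz": 0, "x": -29, "y": 0.2, "z": 6, "claw": 0},
    {"wx": 0, "wy": 0, "wz": 0, "x": -31.7, "y": 0.2, "z": 8, "claw": 0},
    {"wx": 0, "wy": 0, "wz": 0, "x": -31.7, "y": 0.2, "z": 8.6, "claw": 0},
    {"wx": 0, "wy": 0, "wz": 0, "x": -31.7, "y": 0.2, "z": 8.6, "claw": 0},
  ],
)

```text
clock: 2.35
position: [0.4713, 0.1688, 0.0896]
tool_rot: [3.14, 0.001, -1.53]
force: [-0.3, 0.4, 0.1]
grip_width: 0.0002
```

Run:
```python
from h import *
s=bot.observe();print(s["clock"],s["position"],s["tool_rot"],s["force"],s["qpos"])
for n in ("wrist","scene"):
  f=bot.grab_frame(n);save(f,n+"2.png")
```

```text
2.35 [0.47126998 0.16881017 0.08963674] [ 3.13968068e+00  5.56263456e-04 -1.52990094e+00] [-0.33046139  0.35075146  0.05568866] [-0.37021301  0.5435844  -0.12072079  2.03265883  0.11272229  0.57297906
 -2.09849776]
```

View pics/wrist2.png

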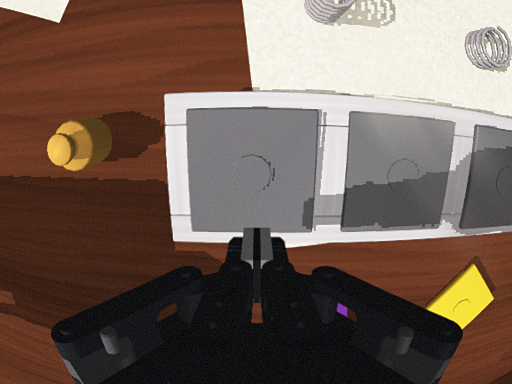

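View pics/scene2.png

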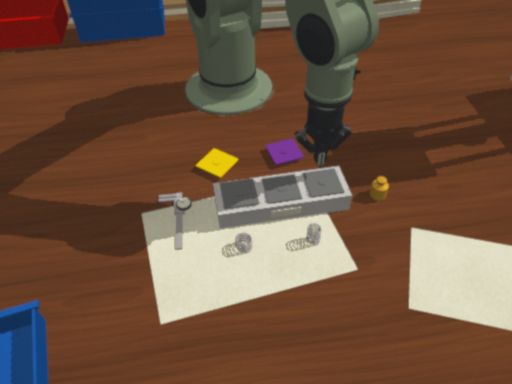

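The wrist view shows the shut fingertips at (257,230), just above the near part of the left lid. The lid's boss at (257,172) is in line with them. I'll go down to just above the flange.

Call:
jog_arm(
  increments=[
    {"wx": 0, "wy": 0, "wz": 0, "x": 0, "y": 0, "z": 1.5, "claw": 0},
    {"wx": 0, "wy": 0, "wz": 0, "x": 0, "y": 0, "z": 2.6, "claw": 0},
    {"wx": 0, "wy": 0, "wz": 0, "x": 0, "y": 0, "z": 2.8, "claw": 0},
    {"wx": 0, "wy": 0, "wz": 0, "x": 0, "y": 0, "z": 2.8, "claw": 0},
  ],
)

```text
clock: 2.95
position: [0.4717, 0.1685, 0.0621]
tool_rot: [3.141, 0.001, -1.531]
force: [-0.6, -0.2, 0.5]
grip_width: -0.0
```

Call:
jog_arm(
  increments=[
    {"wx": 0, "wy": 0, "wz": 0, "x": 0, "y": 0, "z": 0.2, "claw": 0},
    {"wx": 0, "wy": 0, "wz": 0, "x": 0, "y": 0, "z": 0.2, "claw": 0},
  ],
)

```text
clock: 3.2
position: [0.4718, 0.1686, 0.0602]
tool_rot: [3.141, 0.001, -1.531]
force: [0.1, 0.2, 0.5]
grip_width: 0.0003
```

Call:
jog_arm(
  increments=[
    {"wx": 0, "wy": 0, "wz": 0, "x": 0, "y": 0, "z": 0.2, "claw": 0},
    {"wx": 0, "wy": 0, "wz": 0, "x": 0, "y": 0, "z": 0.2, "claw": 0},
  ],
)

```text
clock: 3.45
position: [0.4717, 0.1686, 0.0581]
tool_rot: [3.141, 0.001, -1.531]
force: [0.5, -0.7, -0.1]
grip_width: -0.0002
```

Call:
jog_arm(
  increments=[
    {"wx": 0, "wy": 0, "wz": 0, "x": 0, "y": 0, "z": 0.1, "claw": 0},
    {"wx": 0, "wy": 0, "wz": 0, "x": 0, "y": 0, "z": 0.1, "claw": 0},
  ],
)

```text
clock: 3.7
position: [0.4717, 0.1686, 0.0571]
tool_rot: [3.141, 0.001, -1.531]
force: [0.0, -0.2, -0.3]
grip_width: 0.0002
```

Call:
jog_arm(
  increments=[
    {"wx": 0, "wy": 0, "wz": 0, "x": 0, "y": 0, "z": 0.1, "claw": 0},
    {"wx": 0, "wy": 0, "wz": 0, "x": 0, "y": 0, "z": 0.1, "claw": 0},
  ],
)

```text
clock: 3.95
position: [0.4716, 0.1685, 0.056]
tool_rot: [3.14, 0.001, -1.531]
force: [1.6, 0.4, -0.0]
grip_width: -0.0001
```

Call:
jog_arm(
  increments=[
    {"wx": 0, "wy": 0, "wz": 0, "x": 0, "y": 0, "z": 0.1, "claw": 0},
    {"wx": 0, "wy": 0, "wz": 0, "x": 0, "y": 0, "z": 0.1, "claw": 0},
  ],
)

```text
clock: 4.2
position: [0.4717, 0.1686, 0.0551]
tool_rot: [3.141, 0.001, -1.531]
force: [-0.6, -0.5, 4.1]
grip_width: -0.0001
```

Contact came at z = 0.055, the home height, with 4 N and no dip. One more small step will confirm it is firm.

Call:
jog_arm(
  increments=[
    {"wx": 0, "wy": 0, "wz": 0, "x": 0, "y": 0, "z": 0.05, "claw": 0},
    {"wx": 0, "wy": 0, "wz": 0, "x": 0, "y": 0, "z": 0.05, "claw": 0},
  ],
)

```text
clock: 4.45
position: [0.4717, 0.1686, 0.055]
tool_rot: [3.141, 0.001, -1.531]
force: [-3.4, -1.6, 13.6]
grip_width: 0.0
```

Run:
```python
from h import *
s=bot.observe();print(s["clock"],s["position"],s["force"])
f=bot.grab_frame("wrist");save(f,"wrist3.png")
s=bot.observe();print(s["clock"],s["position"],s["force"])
X=np.array([np.cos(.0366),np.sin(.0366),0])
for z in(.09,.0621): print(inc(np.array([.5026,.0714,z])-.028*X))
```

```text
4.45 [0.47168574 0.16858699 0.05503962] [-3.41757595 -1.56385875 13.56271625]
4.5 [0.47170684 0.1686117  0.05503435] [-4.30590597 -1.0474736  13.75978133]
(array([ 9.82,  0.1 , -3.51]), array([0., 0., 0.]))
(array([ 9.83,  0.1 , -0.72]), array([0., 0., 0.]))
```

View pics/wrist3.png

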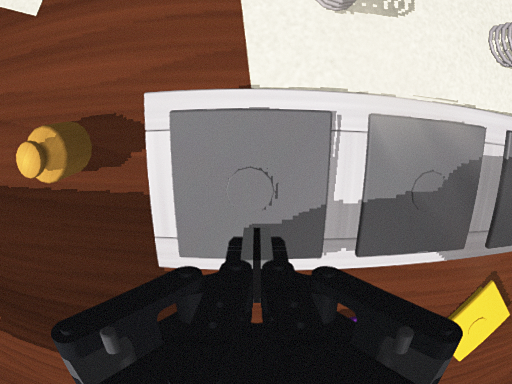

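The picture shows the left lid level and firm, with the fingertips at (257,230) on its near part. It took 13.6 N at its edge without dipping. Next is the middle lid.

Call:
jog_arm(
  increments=[
    {"wx": 0, "wy": 0, "wz": 0, "x": 0, "y": 0, "z": -1.5, "claw": 0},
    {"wx": 0, "wy": 0, "wz": 0, "x": 4, "y": 0.1, "z": -2, "claw": 0},
    {"wx": 0, "wy": 0, "wz": 0, "x": 9.8, "y": 0.1, "z": -2, "claw": 0},
    {"wx": 0, "wy": 0, "wz": 0, "x": 9.8, "y": 0.1, "z": -1, "claw": 0},
    {"wx": 0, "wy": 0, "wz": 0, "x": 9.8, "y": 0.1, "z": -0.5, "claw": 0},
    {"wx": 0, "wy": 0, "wz": 0, "x": 9.8, "y": 0.1, "z": -0.5, "claw": 0},
  ],
)

```text
clock: 5.25
position: [0.4744, 0.0718, 0.0598]
tool_rot: [3.14, 0.001, -1.529]
force: [-0.1, 0.6, -0.4]
grip_width: 0.0001
```

Call:
jog_arm(
  increments=[
    {"wx": 0, "wy": 0, "wz": 0, "x": 0, "y": 0, "z": 0.1, "claw": 0},
    {"wx": 0, "wy": 0, "wz": 0, "x": 0, "y": 0, "z": 0.1, "claw": 0},
  ],
)

```text
clock: 5.5
position: [0.4744, 0.0725, 0.0589]
tool_rot: [3.14, 0.001, -1.528]
force: [-0.2, 0.6, 0.6]
grip_width: -0.0002
```

Call:
jog_arm(
  increments=[
    {"wx": 0, "wy": 0, "wz": 0, "x": 0, "y": 0, "z": 0.1, "claw": 0},
    {"wx": 0, "wy": 0, "wz": 0, "x": 0, "y": 0, "z": 0.1, "claw": 0},
  ],
)

```text
clock: 5.75
position: [0.4744, 0.0726, 0.0579]
tool_rot: [3.14, 0.001, -1.528]
force: [0.3, -0.8, -0.4]
grip_width: -0.0001
```

Call:
jog_arm(
  increments=[
    {"wx": 0, "wy": 0, "wz": 0, "x": 0, "y": 0, "z": 0.1, "claw": 0},
    {"wx": 0, "wy": 0, "wz": 0, "x": 0, "y": 0, "z": 0.1, "claw": 0},
  ],
)

```text
clock: 6.0
position: [0.4744, 0.0725, 0.0568]
tool_rot: [3.14, 0.001, -1.528]
force: [-0.5, -0.7, 0.1]
grip_width: 0.0002
```

Call:
jog_arm(
  increments=[
    {"wx": 0, "wy": 0, "wz": 0, "x": 0, "y": 0, "z": 0.1, "claw": 0},
    {"wx": 0, "wy": 0, "wz": 0, "x": 0, "y": 0, "z": 0.1, "claw": 0},
  ],
)

```text
clock: 6.25
position: [0.4743, 0.0725, 0.0557]
tool_rot: [3.14, 0.001, -1.528]
force: [0.1, -0.6, -0.5]
grip_width: -0.0001
```

Call:
jog_arm(
  increments=[
    {"wx": 0, "wy": 0, "wz": 0, "x": 0, "y": 0, "z": 0.1, "claw": 0},
    {"wx": 0, "wy": 0, "wz": 0, "x": 0, "y": 0, "z": 0.1, "claw": 0},
  ],
)

```text
clock: 6.5
position: [0.4744, 0.0725, 0.055]
tool_rot: [3.14, 0.001, -1.528]
force: [-2.0, -0.3, 10.4]
grip_width: -0.0002
```

The middle lid is firm too, with 10.4 N at z = 0.055. Now the right lid, near its edge.

Call:
jog_arm(
  increments=[
    {"wx": 0, "wy": 0, "wz": 0, "x": 0, "y": 0, "z": -1.5, "claw": 0},
    {"wx": 0, "wy": 0, "wz": 0, "x": 4, "y": 0.1, "z": -2, "claw": 0},
    {"wx": 0, "wy": 0, "wz": 0, "x": 10, "y": 0, "z": -2, "claw": 0},
    {"wx": 0, "wy": 0, "wz": 0, "x": 10.1, "y": 0, "z": -1.2, "claw": 0},
    {"wx": 0, "wy": 0, "wz": 0, "x": 10.1, "y": 0, "z": -0.9, "claw": 0},
    {"wx": 0, "wy": 0, "wz": 0, "x": 10.1, "y": 0, "z": -0.9, "claw": 0},
  ],
)

```text
clock: 7.25
position: [0.4787, -0.0272, 0.064]
tool_rot: [3.14, 0.002, -1.526]
force: [-1.2, 0.1, -0.2]
grip_width: 0.0002
```

Run:
```python
from h import *
f=bot.grab_frame("wrist");save(f,"wrist4.png")
print(inc([.5063,-.0285,.0637]))
```

```text
(array([ 0.25, -2.74,  0.04]), array([0., 0., 0.]))
```

View pics/wrist4.png

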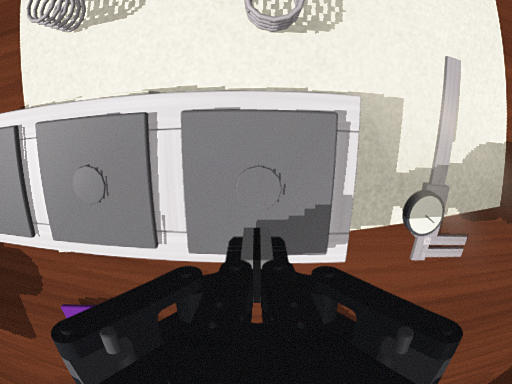

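Call:
jog_arm(
  increments=[
    {"wx": 0, "wy": 0, "wz": 0, "x": 0, "y": 0, "z": 0.3, "claw": 0},
    {"wx": 0, "wy": 0, "wz": 0, "x": 0, "y": 0, "z": 0.3, "claw": 0},
  ],
)

```text
clock: 7.55
position: [0.4788, -0.0266, 0.061]
tool_rot: [3.14, 0.002, -1.525]
force: [-0.3, -0.1, 0.5]
grip_width: 0.0003
```

Call:
jog_arm(
  increments=[
    {"wx": 0, "wy": 0, "wz": 0, "x": 0, "y": 0, "z": 0.1, "claw": 0},
    {"wx": 0, "wy": 0, "wz": 0, "x": 0, "y": 0, "z": 0.1, "claw": 0},
  ],
)

```text
clock: 7.8
position: [0.4787, -0.0265, 0.0599]
tool_rot: [3.14, 0.002, -1.525]
force: [0.1, -0.7, 0.0]
grip_width: -0.0
```

Call:
jog_arm(
  increments=[
    {"wx": 0, "wy": 0, "wz": 0, "x": 0, "y": 0, "z": 0.1, "claw": 0},
    {"wx": 0, "wy": 0, "wz": 0, "x": 0, "y": 0, "z": 0.1, "claw": 0},
  ],
)

```text
clock: 8.05
position: [0.4787, -0.0265, 0.0589]
tool_rot: [3.14, 0.002, -1.525]
force: [-0.2, 0.2, -0.0]
grip_width: -0.0002
```

The fingertips at (257,230) are over the near part of the right lid, in line with its boss at (261,187).

Call:
jog_arm(
  increments=[
    {"wx": 0, "wy": 0, "wz": 0, "x": 0, "y": 0, "z": 0.1, "claw": 0},
    {"wx": 0, "wy": 0, "wz": 0, "x": 0, "y": 0, "z": 0.1, "claw": 0},
  ],
)

```text
clock: 8.3
position: [0.4785, -0.0265, 0.0578]
tool_rot: [3.14, 0.002, -1.525]
force: [0.3, -0.0, 0.9]
grip_width: -0.0003
```

Call:
jog_arm(
  increments=[
    {"wx": 0, "wy": 0, "wz": 0, "x": 0, "y": 0, "z": 0.1, "claw": 0},
    {"wx": 0, "wy": 0, "wz": 0, "x": 0, "y": 0, "z": 0.1, "claw": 0},
  ],
)

```text
clock: 8.55
position: [0.4784, -0.0266, 0.0569]
tool_rot: [3.139, 0.002, -1.525]
force: [-3.1, 0.6, 6.5]
grip_width: 0.0001
```

Call:
jog_arm(
  increments=[
    {"wx": 0, "wy": 0, "wz": 0, "x": 0, "y": 0, "z": 0.05, "claw": 0},
    {"wx": 0, "wy": 0, "wz": 0, "x": 0, "y": 0, "z": 0.05, "claw": 0},
  ],
)

```text
clock: 8.8
position: [0.4784, -0.0266, 0.0566]
tool_rot: [3.14, 0.001, -1.525]
force: [-3.6, 0.1, 10.5]
grip_width: -0.0004
```

The right lid met the finger at about z = 0.0575, higher than the others. A picture will show whether it has tilted.

Run:
```python
from h import *
f=bot.grab_frame("wrist");save(f,"wrist5.png")
f=bot.grab_frame("scene");cv2.imwrite("pics/scene5.png",cv2.resize(f["pixels"][140:240,200:360],None,fx=5,fy=5,interpolation=cv2.INTER_CUBIC)[:,:,::-1])
print(inc([.5063,-.0285,.0637]))
```

```text
(array([ 0.32, -2.78, -0.72]), array([0., 0., 0.]))
```

View pics/wrist5.png

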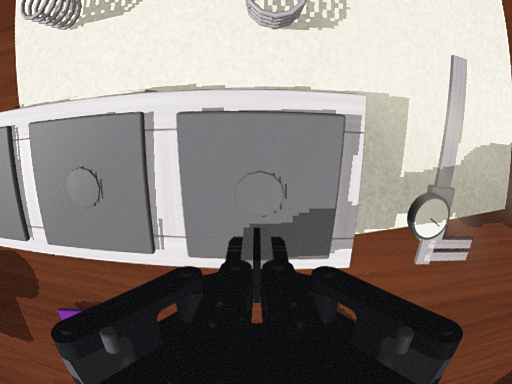

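View pics/scene5.png

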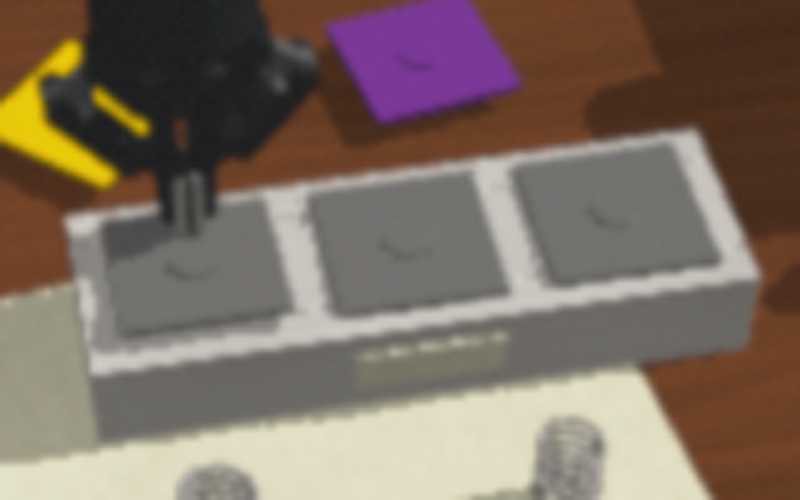

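The scene view shows the right lid's far edge raised, with a shadow under it near (210,330), so the right lid is the loose one. I'll lift off, move to its boss and press it home.

Call:
jog_arm(
  increments=[
    {"wx": 0, "wy": 0, "wz": 0, "x": 0, "y": 0, "z": -1, "claw": 0},
    {"wx": 0, "wy": 0, "wz": 0, "x": 0.2, "y": -2.8, "z": -1.2, "claw": 0},
    {"wx": 0, "wy": 0, "wz": 0, "x": 0.2, "y": -2.8, "z": -0.9, "claw": 0},
    {"wx": 0, "wy": 0, "wz": 0, "x": 0.2, "y": -2.8, "z": -0.9, "claw": 0},
  ],
)

```text
clock: 9.4
position: [0.5059, -0.0273, 0.0655]
tool_rot: [3.139, 0.001, -1.525]
force: [-0.7, -0.6, 0.3]
grip_width: -0.0003
```

Run:
```python
from h import *
f=bot.grab_frame("wrist");save(f,"wrist6.png")
print(inc([.5063,-.0285,.0637]))
```

```text
(array([ 0.12, -0.05,  0.18]), array([0., 0., 0.]))
```

View pics/wrist6.png

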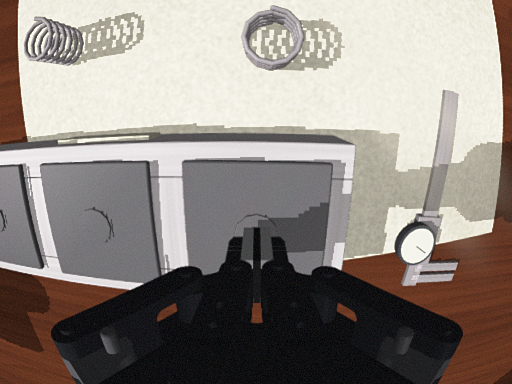

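The fingertips cover the right lid's boss at (257,230). I'll press down in steps.

Call:
jog_arm(
  increments=[
    {"wx": 0, "wy": 0, "wz": 0, "x": 0.1, "y": 0, "z": 0.4, "claw": 0},
    {"wx": 0, "wy": 0, "wz": 0, "x": 0.1, "y": 0, "z": 0.5, "claw": 0},
    {"wx": 0, "wy": 0, "wz": 0, "x": 0.1, "y": 0, "z": 0.5, "claw": 0},
  ],
)

```text
clock: 9.82
position: [0.5056, -0.0284, 0.0604]
tool_rot: [3.138, 0.001, -1.525]
force: [0.2, 0.4, 0.2]
grip_width: -0.0002
```

Call:
jog_arm(
  increments=[
    {"wx": 0, "wy": 0, "wz": 0, "x": 0, "y": 0, "z": 0.05, "claw": 0},
    {"wx": 0, "wy": 0, "wz": 0, "x": 0, "y": 0, "z": 0.1, "claw": 0},
  ],
)

```text
clock: 10.07
position: [0.5058, -0.0284, 0.0597]
tool_rot: [3.139, 0.001, -1.525]
force: [-1.5, 0.5, 8.3]
grip_width: 0.0001
```

Call:
jog_arm(
  increments=[
    {"wx": 0, "wy": 0, "wz": 0, "x": 0, "y": 0, "z": 0.05, "claw": 0},
    {"wx": 0, "wy": 0, "wz": 0, "x": 0, "y": 0, "z": 0.1, "claw": 0},
  ],
)

```text
clock: 10.32
position: [0.5058, -0.0284, 0.059]
tool_rot: [3.139, 0.001, -1.525]
force: [-2.7, -0.3, 8.9]
grip_width: 0.0002
```

It is going down at about 9 N, as expected.

Call:
jog_arm(
  increments=[
    {"wx": 0, "wy": 0, "wz": 0, "x": 0, "y": 0, "z": 0.1, "claw": 0},
    {"wx": 0, "wy": 0, "wz": 0, "x": 0, "y": 0, "z": 0.1, "claw": 0},
  ],
)

```text
clock: 10.58
position: [0.5058, -0.0284, 0.0581]
tool_rot: [3.139, 0.001, -1.525]
force: [-1.0, 0.3, 6.8]
grip_width: 0.0001
```

Call:
jog_arm(
  increments=[
    {"wx": 0, "wy": 0, "wz": 0, "x": 0, "y": 0, "z": 0.1, "claw": 0},
    {"wx": 0, "wy": 0, "wz": 0, "x": 0, "y": 0, "z": 0.1, "claw": 0},
  ],
)

```text
clock: 10.82
position: [0.5058, -0.0284, 0.0573]
tool_rot: [3.139, 0.001, -1.525]
force: [-2.3, 0.2, 5.4]
grip_width: -0.0
```

Call:
jog_arm(
  increments=[
    {"wx": 0, "wy": 0, "wz": 0, "x": 0, "y": 0, "z": 0.08, "claw": 0},
    {"wx": 0, "wy": 0, "wz": 0, "x": 0, "y": 0, "z": 0.08, "claw": 0},
  ],
)

```text
clock: 11.08
position: [0.5058, -0.0284, 0.057]
tool_rot: [3.14, 0.001, -1.525]
force: [-4.6, 0.1, 16.2]
grip_width: -0.0001
```

Call:
jog_arm(
  increments=[
    {"wx": 0, "wy": 0, "wz": 0, "x": 0, "y": 0, "z": 0.05, "claw": 0},
    {"wx": 0, "wy": 0, "wz": 0, "x": 0, "y": 0, "z": 0.05, "claw": 0},
  ],
)

```text
clock: 11.32
position: [0.5058, -0.0284, 0.057]
tool_rot: [3.14, 0.001, -1.525]
force: [-4.8, 0.7, 15.2]
grip_width: 0.0
```

Run:
```python
from h import *
f=bot.grab_frame("scene");cv2.imwrite("pics/scene7.png",cv2.resize(f["pixels"][140:240,170:400],None,fx=3.4,fy=3.4,interpolation=cv2.INTER_CUBIC)[:,:,::-1])
s=bot.observe();print(s["clock"],s["position"],s["force"])
```

```text
11.375 [ 0.505808   -0.02839621  0.05703251] [-4.28681677  0.05377403 15.23198174]
```

View pics/scene7.png

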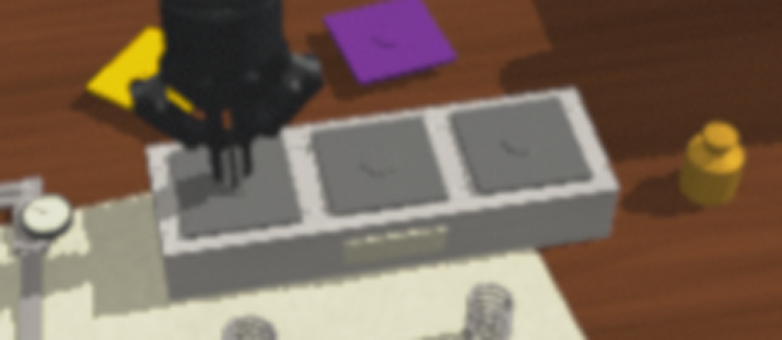

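All three lids look flush and level, and the finger is on the right lid's boss at (232,180), pressing steadily with about 15 N.

Run:
```python
from h import *
print(bot.job_done())
```

```text
the job is handed in; nothing more can be done
None
```

The right lid was the loose one. I pressed it home and handed the job in at about 11.4 s, with the shut fingertips still pressing on it.

- **Left lid:** firm at the home flange height (z = 0.055), taking 13.6 N near its edge without dipping.
- **Middle lid:** also firm at z = 0.055, with 10.4 N near its edge.
- **Right lid:** met the finger about 2 to 3 mm higher and tilted under it. Pressed in the middle, it gave way at about 9 N and stopped solid.

In the last checks the fingertip was at z = 0.057, which is the boss height of a lid fully home, with a steady push of about 15 N. All three lids looked flush in the scene picture. The weight, springs and caliper looked undisturbed there, though I did not measure their positions again. No checks failed or disagreed.

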